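# Fit the slotted selector lever on the changeover switch

### The job

On the welder repair bench, take the orange-sleeved lever with the slotted hole from the mat, turn it to match the flat keyed shaft of the changeover switch with its handle pointing to the green-marked side, and thread it down over the shaft until it sits fully home on the black collar. Let go of it there, and leave the black-sleeved spare lever where it lies.

Things in the scene. Friction and masses are not known exactly. Their poses are not given: they have to be found in the camera images.
- lever: Lever to fit, flat on a 4 mm mat: round aluminium hub (66 mm diameter) with an oblong through slot 38 x 18 mm, long side along the arm; straight arm: bare neck 18 mm wide (33 to 78 mm from hub centre), then orange sleeve 22 mm wide (to 136 mm). All 24 mm thick. About 0.25 kg, centre of mass 24 mm out along the arm. Origin: slot centre on the underside; x out along the arm, z up.
- lever_neck (a point): The place to grip the lever: middle of the bare neck, 60 mm from the hub centre along the arm, 12 mm above the lever's underside (12 mm below its top); 18 mm wide across the arm, flat upright sides.
- switch: Fixed switch: steel plate 150 mm square, grey body 112 mm square up to 54 mm, black collar 72 mm wide, flat top at 80 mm, where the lever's underside comes to rest. Flat shaft on it, 30 x 10 mm (30 along x), straight for 16 mm, then tapers to 16 x 4 mm at its tip, 114 mm above the bench; 4 mm play in the slot. Green bars on the +x side, red on -x. Origin: shaft axis at bench height; z up.
- spare_lever: Bystander: a lever of the same shape and size but with a black sleeve and a plain round 16 mm hole, loose on the same mat beside the right one; the two may be in either place. Origin and axes as for the lever. It does not fit and is to be left alone.
There are look-alikes about, which are no part of the job. There is more than one size of the switch; the one meant has the size given above. Leave any brown look-alike of the lever alone.

How it is judged:
By the outcome, as a careful person would: the job done as asked, in the order asked, and still so for the second after the job is handed in, with the robot touching nothing.
It also fails if it takes over 38 s, if anything falls off the work surface, if the arm or the gripper's body presses on something with over 40 N, if the wrist force passes 120 N, or if a joint passes its speed limit or range.

### The arm

A 7-joint arm with a two-finger parallel gripper is mounted at the origin on the work surface. World frame = base frame: x ahead of the robot, y to its left, z up, the work surface at z = 0. Lengths are in m, angles in rad, forces in N, time in s.
With the tool pointing down it reaches from about 0.4 to 0.9 m from the base axis. Payload 5.6 kg.
Tool frame: the origin (TCP) lies midway between the tips of the shut fingers; the grasp point (between the pads) lies 19 mm behind it; y points along the fingers, z is the direction in which the jaws open and shut, and the axes are right-handed (so a half turn about y gives the same grasp; the last joint's range is limited). The gripper opens to 92 mm and grips with 3 to 60 N. Pads are 20 mm wide; open, the fingers measure 128 mm over their backs; the gripper's body (75 mm by 189 mm) begins 69 mm behind the grasp point.
Start: joints at [-1.24, 0.468, -0.012, 1.603, 0.006, 1.071, -0.056], TCP at [0.237, 0.605, 0.215] pointing down, gripper open.
Joint ranges: [-2.53, 2.53], [-0.31, 2.02], [-1.57, 1.55], [0.28, 2.44], [-1.29, 4.43], [0.15, 1.84], [-2.92, 2.92]. Speed limits (rad/s): [2.57, 2.57, 3.14, 3.14, 3.14, 3.14, 3.14].

### API

Orientations are given as a 3x3 rotation matrix whose columns are the frame's x, y, z axes.
In Python, from station import env, effector, solver, viewer, workorder, search_frame, tip_of gives the robot as it stands. Calls block until the motion is done:
- env.reach(position, orientation): joint-space move of the TCP to a pose.
- env.movel(position, frame=None, rate=0.15): straight line of the TCP; frame=None keeps the orientation; rate is the mean speed in m/s.
- env.goto_joints(angles): joint-space move.
- effector.release() and effector.grasp(squeeze=None): open the fingers fully, or close them until they stop; squeeze is the grip in N (None keeps the last).
- env.pause(seconds).
- solver.inverse_kinematics(position, orientation): joint angles nearest the present ones, or None.
- env.sense(): the state.
- viewer.read_camera(name): name is "scene" or "top"; returns (picture, depth): 400x640x3 uint8, red, green, blue; 400x640 float32, m along the optical axis (not along the pixel's ray), 0 where there is no reading.
- viewer.camera_info(name): a dict with "intrinsics" (3x3 intrinsics, pixels), "dist_coeffs" ([k1, k2, p1, p2, k3] as OpenCV has them; the pictures are not rectified), "eye" and "rotation" of the camera in the world. Camera axes: x right, y up, looking along -z (the intrinsics and any distortion apply to the point x, -y, -z); pixel columns grow to the right and rows downward; lengths in m; the calibration is good to about 2 mm. A picture is of the moment at which its call begins. camera_info takes no time and is no camera call.
A pose or a line that the arm cannot do raises env.PlanningError and nothing moves.
- workorder.finish_job(): hands the job in, once; it reports no verdict.
Trained networks look in the newest picture that a camera, given by its name, has taken for a name from the list of things; names that differ only in an ending like _2 or _b are one class to them, and where a whole thing is asked for, a point or a joint stands for the part that bears it (a point fixed in the world has none). Each returns a list of dicts, best first, with "score" (0 to 1); they miss things now and then, are a little off and sometimes report something else, mostly with a low value. They report only what shows in the picture. A call takes as long as a camera call. They do not tell look-alikes from the thing itself.
- search_frame(camera, name): "at" ([x, y, z] in m, in world coordinates, good to about 4 mm: the middle of the surface that is visible of it).
- tip_of(camera, name): "at" ([x, y, z] in m, in world coordinates, good to about 4 mm: a listed point, or the origin of a listed thing).
The state is a dict: "t": time; "joint_positions": joint angles; "joint_velocities": joint speeds; "tau": joint torques, N m; "ee_pos": TCP position; "tcp_rot": TCP orientation; "wrist_force": force on the tool from outside, world axes, zero at the start; "moment": the same for the moment, N m; "gripper_width": finger opening in m.
Only numpy, scipy, OpenCV 4.12 (cv2) and the standard library are available. Lean on these libraries where they do the work, as an engineer would, in place of code of your own. Each camera call takes 0.05 s, during which the arm holds its last target.

## Working session

There is one attempt and no reset: what is moved stays moved. The work goes in short steps, each a Python script; the robot and the scene stay as the last script left them, time stands still between calls to the robot, and variables do not carry over. Pictures are saved under pics/ and viewed, and the job is handed in when it is done.

```bash
ls; mkdir -p pics; python3 - <<'E'
from station import env, effector, solver, viewer, workorder, search_frame, tip_of
import cv2,numpy as np
for c in ("scene","top"):
    p,d=viewer.read_camera(c)
    cv2.imwrite(f"pics/{c}0.png",p[:,:,::-1]); np.save(f"pics/{c}0d.npy",d)
    i=viewer.camera_info(c); print(c,i)
    for n in ("lever","lever_neck","switch","spare_lever"):
        print(n,[(np.round(r["at"],4).tolist(),round(r["score"],2)) for r in search_frame(c,n)],[(np.round(r["at"],4).tolist(),round(r["score"],2)) for r in tip_of(c,n)])
print(env.sense())
E
```

```text
pics
scene {'intrinsics': array([[386.58709367,   0.        , 317.64790913],
       [  0.        , 386.58709367, 195.23235849],
       [  0.        ,   0.        ,   1.        ]]), 'dist_coeffs': array([0.0030086, 0.       , 0.       , 0.       , 0.       ]), 'eye': array([ 0.65844096, -0.40354685,  0.7699439 ]), 'rotation': array([[ 0.89984437, -0.35278606,  0.25655821],
       [ 0.43598412,  0.74634184, -0.50288338],
       [-0.01406988,  0.56437208,  0.82540062]])}
lever [([0.4816, -0.1186, 0.0254], 0.85), ([0.2653, -0.2046, 0.0211], 0.72)] [([0.4565, -0.1192, 0.0036], 0.68), ([0.2831, -0.177, -0.0011], 0.67)]
lever_neck [([0.2615, -0.2137, 0.0185], 0.86), ([0.4835, -0.1226, 0.0265], 0.67)] [([0.2479, -0.238, 0.0112], 0.77), ([0.519, -0.1153, 0.0142], 0.57)]
switch [([0.5471, 0.2058, 0.0502], 0.82), ([0.2958, 0.2928, 0.0696], 0.81)] [([0.268, 0.3416, 0.004], 0.92), ([0.5361, 0.2399, -0.0029], 0.83)]
spare_lever [([0.4801, -0.2676, 0.0246], 0.92)] [([0.4601, -0.2661, 0.0014], 0.63)]
top {'intrinsics': array([[402.30535404,   0.        , 320.0337514 ],
       [  0.        , 402.3053
[... 1051 characters left out ...]
 -0.05631353]), 'joint_velocities': array([-0.00105937,  0.00068328, -0.00152541, -0.0003796 ,  0.00059836,
       -0.00279331, -0.00159076]), 'tau': array([ 9.47608860e-04, -5.20401657e+01, -1.20387564e-02, -2.44048834e+01,
       -5.67177439e-02,  1.12002797e-02,  2.90831235e-05]), 'ee_pos': array([0.23738903, 0.60509582, 0.2145838 ]), 'tcp_rot': array([[ 9.30923554e-01,  5.85932353e-05,  3.65214092e-01],
       [-3.65214093e-01,  2.93535135e-06,  9.30923556e-01],
       [ 5.34737912e-05, -9.99999998e-01,  2.41316630e-05]]), 'wrist_force': array([ 0.32758348, -0.66029912,  0.3169525 ]), 'moment': array([2.89998512e-05, 3.12619437e-02, 2.16781761e-02]), 'gripper_width': 0.09161389505654637}
```

View pics/scene0.png

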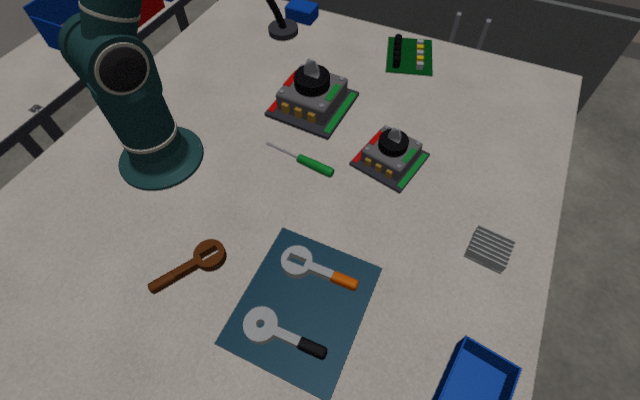

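View pics/top0.png

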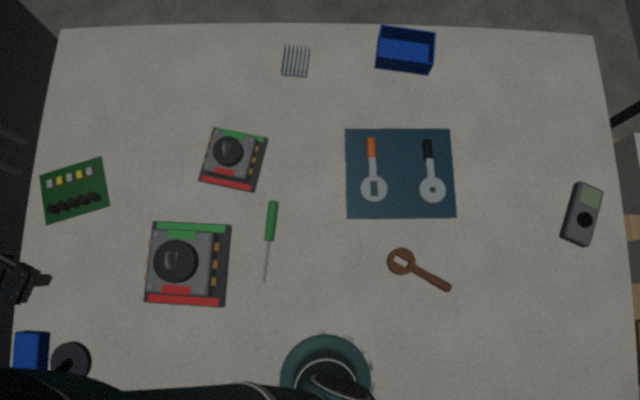

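The orange slotted lever is at scene (297,261)/top (373,188) and the black spare at scene (262,324)/top (432,190). The brown look-alike is at scene (209,254)/top (401,261). The large switch is at scene (312,85)/top (180,262), the small one at scene (393,145)/top (230,158). I'll measure both switches and the lever.

```bash
cat > h.py <<'E'
from station import env, effector, solver, viewer, workorder, search_frame, tip_of
import cv2,numpy as np
def cloud(c,d):
    i=viewer.camera_info(c); h,w=d.shape
    v,u=np.mgrid[:h,:w]
    uv=np.stack([u,v],-1).reshape(-1,1,2).astype(np.float64)
    n=cv2.undistortPoints(uv,i["intrinsics"],i["dist_coeffs"]).reshape(h,w,2)
    P=np.stack([n[...,0]*d,-n[...,1]*d,-d],-1)
    W=P@i["rotation"].T+i["eye"]; W[d<=0]=np.nan
    return W
def rays(c,uv,z):
    i=viewer.camera_info(c)
    n=cv2.undistortPoints(np.array(uv,float).reshape(-1,1,2),i["intrinsics"],i["dist_coeffs"]).reshape(-1,2)
    D=np.c_[n[:,0],-n[:,1],-np.ones(len(n))]@i["rotation"].T
    t=(z-i["eye"][2])/D[:,2]
    return i["eye"]+D*t[:,None]
E
python3 - <<'E'
from h import *
for c in("scene","top"):
    p=cv2.imread(f"pics/{c}0.png");d=np.load(f"pics/{c}0d.npy");W=cloud(c,d)
    hsv=cv2.cvtColor(p,cv2.COLOR_BGR2HSV)
    print(c,"bench z",np.nanmedian(W[...,2]))
    for nm,ctr in(("big",(0.27,.34)),("small",(.536,.24))):
        m=(np.hypot(W[...,0]-ctr[0],W[...,1]-ctr[1])<.12)
        z=W[...,2]
        print(nm,"maxz",np.nanpercentile(z[m],[99.5,100]),np.histogram(z[m],bins=np.arange(0,.14,.006))[0])
        for col,mask in(("green",(hsv[...,0]>40)&(hsv[...,0]<85)&(hsv[...,1]>120)),("red",((hsv[...,0]<8)|(hsv[...,0]>172))&(hsv[...,1]>120))):
            q=W[m&mask&(z<.03)]
            if len(q)>10:
                r=cv2.minAreaRect(q[:,:2].astype(np.float32)*1000); print(col,len(q),r,q.mean(0))
        for lo,hi in((.003,.02),(.045,.06),(.07,.084),(.084,.12)):
            q=W[m&(z>lo)&(z<hi)]
            if len(q)>5:print(lo,cv2.minAreaRect(q[:,:2].astype(np.float32)*1000),np.median(q,0))
    for nm,mask,ctr in(("orange",(hsv[...,0]>5)&(hsv[...,0]<20)&(hsv[...,1]>150),(.55,-.115)),):
        m=(np.hypot(W[...,0]-ctr[0],W[...,1]-ctr[1])<.07)&mask;q=W[m];print(nm,len(q),cv2.minAreaRect(q[:,:2].astype(np.float32)*1000),np.median(q,0))
    m=(np.hypot(W[...,0]-.48,W[...,1]+.115)<.12)&(hsv[...,1]<60)&(p.max(2)>(110))&(W[...,1]>-.18)&(W[...,1]<-.07)&(W[...,2]>.015)
    q=W[m];print("alu",len(q),q[:,:2].min(0),q[:,:2].max(0),np.median(q[:,2]))
    for (nm,(u,v,s)) in {"lev":((325,275,60) if c=="scene" else (373,170,50)),"big":((312,90,60) if c=="scene" else (188,262,60)),"small":((390,150,60) if c=="scene" else (232,158,60))}.items():
        cr=p[max(0,v-s):v+s,u-s:u+s];cv2.imwrite(f"pics/c_{c}_{nm}.png",cv2.resize(cr,(400,int(400*cr.shape[0]/cr.shape[1])),interpolation=cv2.INTER_CUBIC))
a=[cv2.resize(cv2.imread(f"pics/c_{c}_{n}.png"),(266,266)) for c in("scene","top") for n in("lev","big","small")]
cv2.imwrite("pics/mos.png",np.vstack([np.hstack(a[:3]),np.hstack(a[3:])]))
E
```

```text
scene bench z 2.8421176810955462e-05
big maxz [0.14955878 0.15529424] [233 202 804  60  84 112 119 119 158 140 151 513 617  66  61  65  64 433
 119  31  33  35  30]
green 289 ((357.3344421386719, 337.2384033203125), (169.05108642578125, 21.2194766998291), 87.6053466796875) [0.35719425 0.33496514 0.01519792]
red 50 ((179.25772094726562, 276.1838073730469), (17.954097747802734, 46.50825881958008), 37.911983489990234) [0.17999241 0.27559697 0.01550694]
0.003 ((293.0558776855469, 307.66107177734375), (238.82180786132812, 159.69955444335938), 35.39363479614258) [0.32759625 0.26623307 0.01367955]
0.045 ((302.8621520996094, 296.5051574707031), (199.25975036621094, 99.49700164794922), 40.712982177734375) [0.2972721  0.26406915 0.05303992]
0.07 ((269.8143615722656, 336.953125), (147.02511596679688, 146.6876220703125), 88.22415161132812) [0.30081215 0.30182318 0.07278196]
0.084 ((271.6275939941406, 335.203857421875), (93.76278686523438, 92.22978210449219), 27.28361701965332) [0.28133723 0.32094314 0.10637152]
small maxz [0.10823222 0.11574174] [1090  758  131   76   90   79  131   99  493  443
[... 2740 characters left out ...]
6044922) [0.48889201 0.21348128 0.01005245]
0.045 ((535.0958251953125, 240.71336364746094), (111.75191497802734, 112.5978775024414), 78.23747253417969) [0.51866682 0.22555623 0.05405621]
0.07 ((534.9866943359375, 241.5806884765625), (72.50784301757812, 70.44670104980469), 28.91279411315918) [0.53203292 0.23724211 0.07982706]
0.084 ((534.8826904296875, 240.8830108642578), (51.80500030517578, 31.5089168548584), 60.774024963378906) [0.53198394 0.23961612 0.10075382]
orange 135 ((565.2172241210938, -110.70970153808594), (18.803739547729492, 49.39980697631836), 89.42369079589844) [ 0.5644111  -0.11103094  0.02725038]
alu 369 [ 0.42874228 -0.14483209] [ 0.53864788 -0.08699036] 0.028199473512505402
```

View pics/mos.png

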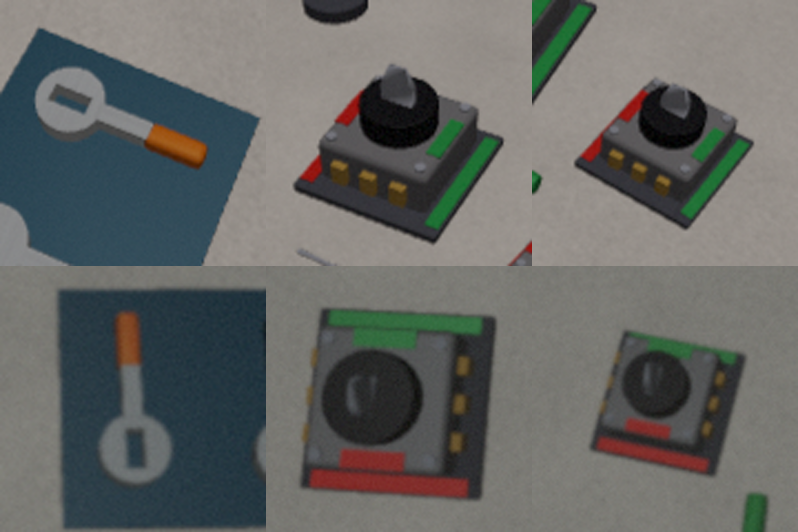

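The small switch is the right one: body about 112 mm, collar about 71 mm at z = 80 mm and tip at about 115 mm. The big one's collar is about 93 mm. In the crop, the orange lever has the slot. Next I'll refine the lever fit and grasp it.

```bash
cat >> h.py <<'E'
from scipy.optimize import least_squares
def R(a):
    c,s=np.cos(a),np.sin(a)
    return np.array([[c,0,-s],[s,0,c],[0,-1,0]])
def fitlever(q,x0):
    # grow an outline model over top points: signed distance of points outside, and centroid match
    def sd(L):
        hub=np.hypot(L[:,0],L[:,1])-.033
        def box(x1,x2,w): return np.maximum(np.abs(L[:,0]-(x1+x2)/2)-(x2-x1)/2,np.abs(L[:,1])-w)
        return np.minimum(np.minimum(hub,box(.03,.078,.009)),box(.078,.136,.011))
    g=np.stack(np.meshgrid(np.arange(-.04,.145,.001),np.arange(-.04,.04,.001)),-1).reshape(-1,2)
    gi=g[(sd(g)<0)&~((abs(g[:,0])<.019)&(abs(g[:,1])<.009))]
    from scipy.spatial import cKDTree
    T=cKDTree(q[:,:2])
    def f(p):
        c,s=np.cos(p[2]),np.sin(p[2]);M=np.array([[c,-s],[s,c]])
        L=(q[:,:2]-p[:2])@M
        out=np.maximum(sd(L),0)
        d=T.query(gi@M.T+p[:2])[0]
        return np.r_[out/np.sqrt(len(q)),np.maximum(d-.0015,0)/np.sqrt(len(gi))]*1000
    return least_squares(f,x0,diff_step=1e-3,x_scale=[.01,.01,.1])
E
python3 - <<'E'
from h import *
for c in("scene","top"):
    p=cv2.imread(f"pics/{c}0.png");d=np.load(f"pics/{c}0d.npy");W=cloud(c,d)
    m=(W[...,0]>.40)&(W[...,0]<.63)&(W[...,1]>-.17)&(W[...,1]<-.06)&(W[...,2]>.02)
    q=W[m]; r=fitlever(q,[.459,-.116,.03]); print(c,len(q),r.x,np.degrees(r.x[2]),r.cost)
for pos,a in(([.519,-.115,.15],.03),([.519,-.115,.006],.03),([.595,.228,.2],-.205),([.595,.228,.082],-.205)):
    print(solver.inverse_kinematics(pos,R(a)))
E
```

```text
scene 1143 [ 0.45800089 -0.11752634  0.03874586] 2.219974214629905 0.004888632546579345
top 769 [ 0.45684716 -0.11481621  0.0451418 ] 2.58643438788984 0.01859689582497987
[-0.30931574  0.38117156  0.57271627  1.98057883 -0.27056858  0.85452282
  2.01095917]
[-0.02799054  0.59022626  0.2288908   2.02846729 -0.2446578   0.5484122
  1.9739086 ]
[-0.52113658  0.4583259   0.13874443  1.65826559 -0.07143867  1.02994918
  1.00606815]
[-0.49433497  0.59711481  0.10354084  1.73601533 -0.08012527  0.81256139
  1.01234197]
```

```bash
python3 - <<'E'
from h import *
a=.041; n=np.array([.4574+.06*np.cos(a),-.1162+.06*np.sin(a)])
env.reach([*n,.20],R(a)); s=env.sense();print(s["t"],s["ee_pos"])
env.movel([*n,.0065],rate=.12); s=env.sense();print(s["t"],s["ee_pos"],s["wrist_force"])
effector.grasp(45); s=env.sense();print(s["t"],s["gripper_width"],s["wrist_force"])
env.movel([*n,.19],rate=.12);s=env.sense();print(s["t"],s["ee_pos"],s["gripper_width"],s["wrist_force"],s["moment"])
for c in("scene","top"):
    p,d=viewer.read_camera(c);cv2.imwrite(f"pics/{c}1.png",p[:,:,::-1]); np.save(f"pics/{c}1d.npy",d)
E
```

```text
3.625 [ 0.51764999 -0.11293234  0.19994999]
5.3917 [ 0.51788155 -0.1137892   0.00709295] [ 0.21209209  0.96397004 -0.64566547]
6.5 0.017780143376600603 [0.19884848 0.39779463 0.58704312]
8.175 [ 0.51688505 -0.1137063   0.18933242] 0.017540231794746203 [-0.0287032  -0.11005195 -2.12645634] [ 0.0306681  -0.05803869  0.02091255]
```

View pics/scene1.png

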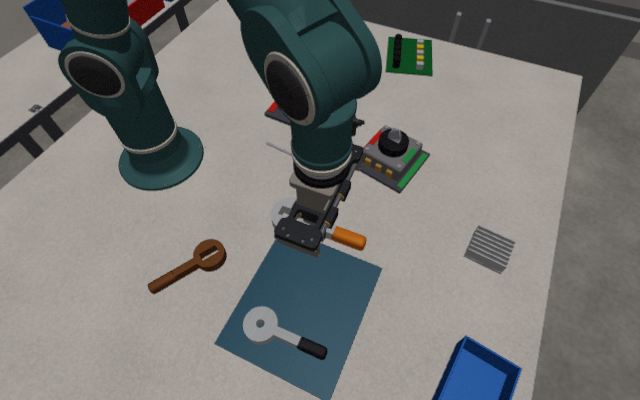

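View pics/top1.png

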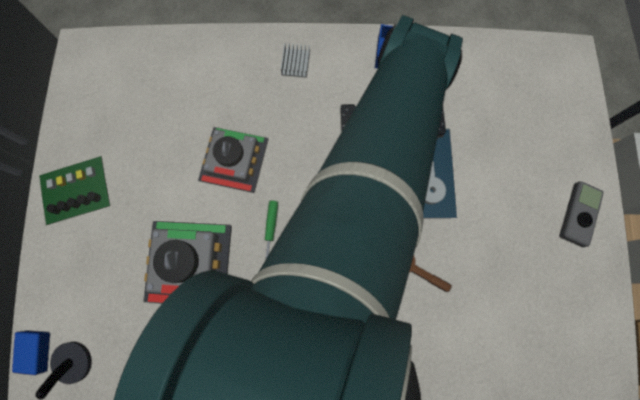

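The scene view shows the lever held: orange sleeve at (349,239), hub partly visible at (282,212). The spare is untouched at (262,324). Next I'll check droop in the hand and the sleeve heading.

```bash
python3 - <<'E'
from h import *
p=cv2.imread("pics/scene1.png");W=cloud("scene",np.load("pics/scene1d.npy"))
hsv=cv2.cvtColor(p,cv2.COLOR_BGR2HSV)
m=(hsv[...,0]>5)&(hsv[...,0]<20)&(hsv[...,1]>150)&(W[...,2]>.15)
q=W[m]
zt=np.percentile(q[:,2],75); t=q[q[:,2]>zt-.006]
A=np.c_[t[:,:2]-t[:,:2].mean(0),np.ones(len(t))]
print(len(q),cv2.minAreaRect(t[:,:2].astype(np.float32)*1000),"plane",np.linalg.lstsq(A,t[:,2],rcond=None)[0])
m=np.zeros(p.shape[:2],bool);m[195:235,265:296]=1
m&=(W[...,2]>.17)&(hsv[...,1]<60)&(p.max(2)>110);h=W[m];print(len(h),h[:,:2].min(0),h[:,:2].max(0),np.median(h,0),np.percentile(h[:,2],[10,50,90]))
A=np.c_[h[:,:2]-h[:,:2].mean(0),np.ones(len(h))];print(np.linalg.lstsq(A,h[:,2],rcond=None)[0])
E
```

```text
477 ((545.0479125976562, -127.62222290039062), (101.37725830078125, 44.1513557434082), 36.64024353027344) plane [-0.1654028  -0.53092159  0.21186564]
311 [ 0.42455414 -0.154841  ] [ 0.49644525 -0.08480909] [ 0.43864466 -0.11391897  0.21081722] [0.20957508 0.21081722 0.21206363]
[ 0.34461852 -0.06882693  0.21080676]
```

```bash
python3 - <<'E'
from h import *
b=-.205; S=np.array([.5362,.2399]); n=S+.0605*np.array([np.cos(b),np.sin(b)])
env.reach([*n,.20],R(b)); s=env.sense();print(s["t"],s["ee_pos"])
env.movel([*n,.125],rate=.1); s=env.sense();print(s["t"],s["ee_pos"]-[*n,.125],s["wrist_force"],s["moment"])
for c in("scene","top"):
    p,d=viewer.read_camera(c);cv2.imwrite(f"pics/{c}2.png",p[:,:,::-1]); np.save(f"pics/{c}2d.npy",d)
a=[cv2.imread("pics/scene2.png")[70:220,300:500],cv2.imread("pics/top2.png")[85:235,130:330]]
cv2.imwrite("pics/m2.png",np.hstack([cv2.resize(x,None,fx=2,fy=2,interpolation=cv2.INTER_CUBIC) for x in a]))
E
```

```text
9.5917 [0.5957847  0.22535721 0.20002129]
10.4917 [5.84853301e-04 2.60666696e-05 5.92932344e-04] [-0.33575926  0.50818832 -2.36472808] [-0.03011672 -0.05553349  0.03971963]
```

View pics/m2.png

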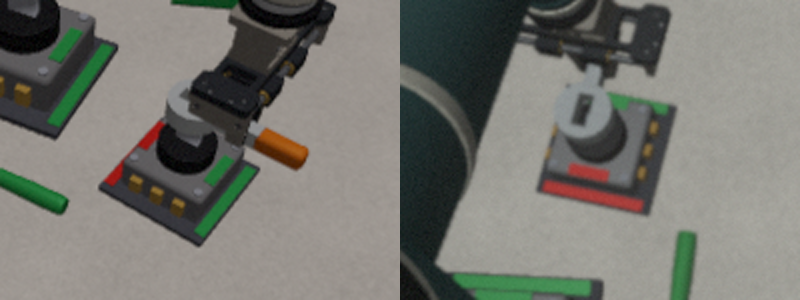

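The lever hovers over the shaft with its handle toward green. In the top image the hub is at about (221,138), with the slot visible. I'll measure its centre and compare it with the switch position from the same camera.

```bash
python3 - <<'E'
from h import *
for c in("top","scene"):
    W=cloud(c,np.load(f"pics/{c}2d.npy"))
    m=(abs(W[...,2]-.146)<.004)&(np.hypot(W[...,0]-.536,W[...,1]-.24)<.045)
    q=W[m];b=-.205;M=np.array([[np.cos(b),-np.sin(b)],[np.sin(b),np.cos(b)]])
    L=(q[:,:2]-[.5362,.2399])@M
    print(c,len(q),"min",L.min(0)*1e3,"max",L.max(0)*1e3,np.percentile(q[:,2],[5,50,95]))
    k=abs(L[:,1])<.012; 
    if c=="top":
        # holes: points seen through slot; edges from alu points
        for y in np.arange(-.004,.0045,.002):
            x=np.sort(L[abs(L[:,1]-y)<.0015,0]);
            if len(x)>2:
                g=np.diff(x);i=g.argmax();print("slot x gap",y,x[i]*1e3,x[i+1]*1e3)
        for xx in np.arange(-.012,.013,.004):
            y=np.sort(L[abs(L[:,0]-xx)<.0015,1]);
            if len(y)>2:
                g=np.diff(y);i=g.argmax();print("slot y gap",xx,y[i]*1e3,y[i+1]*1e3)
E
```

```text
top 567 min [-33.4152929  -32.82880185] max [44.58635876 32.59974195] [0.14426766 0.14686302 0.14913677]
slot x gap -0.004 -19.229930372248255 18.188240357411786
slot x gap -0.002 -19.791028151725126 19.450083623949915
slot x gap 0.0 -20.003631616668596 19.73317376149779
slot x gap 0.002 -20.003631616668596 18.543742206858834
slot x gap 0.004 -23.77651021452803 20.92336014602325
slot y gap -0.012 -8.067305706358166 9.852960441186482
slot y gap -0.008 -9.786640394944305 11.725543152094145
slot y gap -0.004 -8.399734437950674 10.176541820443264
slot y gap 0.0 -10.339308359900826 9.348948485953569
slot y gap 0.004 -9.193591944256744 9.831586569925776
slot y gap 0.008 -10.464479292838341 10.811642929117616
slot y gap 0.012 -8.685363807930436 10.278207406578147
scene 194 min [-31.05848236 -35.0308601 ] max [27.88343775 25.28766043] [0.14318103 0.14650749 0.14824353]
```

```bash
python3 - <<'E'
from h import *
b=-.205; S=np.array([.5357,.2403]); n=S+.0605*np.array([np.cos(b),np.sin(b)])
for z in (.110,.100,.094,.090,.087,.085,.084,.083,.082):
    env.movel([*n,z],rate=.04); s=env.sense();f=s["wrist_force"]
    print(z,round(s["t"],2),np.round(s["ee_pos"]-[*n,z],4),np.round(f,1),np.round(s["moment"],2),round(s["gripper_width"],4))
    if f[2]>10 or np.hypot(f[0],f[1])>15: break
for c in("scene","top"):
    p,d=viewer.read_camera(c);cv2.imwrite(f"pics/{c}3.png",p[:,:,::-1]); np.save(f"pics/{c}3d.npy",d)
W=cloud("top",d);m=(abs(W[...,2]-.104)<.008)&(np.hypot(W[...,0]-.536,W[...,1]-.24)<.03);print(np.percentile(W[m][:,2],[5,50,95]))
a=[cv2.imread("pics/scene3.png")[70:220,300:500],cv2.imread("pics/top3.png")[85:235,130:330]]
cv2.imwrite("pics/m3.png",np.hstack([cv2.resize(x,None,fx=2,fy=2,interpolation=cv2.INTER_CUBIC) for x in a]))
E
```

```text
0.11 11.12 [-0.0001 -0.0001 -0.0003] [ 0.2 -0.4 -2.1] [-0.03 -0.04 -0.03] 0.0176
0.1 11.52 [-0.0002 -0.0001 -0.0004] [ 0.2 -0.1 -2.9] [-0.04 -0.06  0.04] 0.0177
0.094 11.82 [-0.0002 -0.0001 -0.0004] [ 1.3  0.2 -1.9] [-0.07 -0.07 -0.02] 0.0175
0.09 12.07 [-0.0002 -0.     -0.0003] [-1.1  0.1 -2. ] [-0.02 -0.08  0.01] 0.0175
0.087 12.32 [-0.0002 -0.     -0.0002] [ 0.   0.7 -2. ] [ 0.   -0.08  0.06] 0.0175
0.085 12.57 [-0.0001 -0.     -0.0001] [ 0.3  0.  -2.3] [ 0.   -0.1  -0.02] 0.0177
0.084 12.82 [-0. -0. -0.] [ 0.  -0.1 -2.5] [ 0.04 -0.13  0.  ] 0.0179
0.083 13.07 [-0.     -0.     -0.0001] [-0.2  0.3 -3.4] [-0.01 -0.11 -0.03] 0.0178
0.082 13.32 [0.0002 0.0001 0.0005] [ 0.3 -0.3  2. ] [-0.09  0.33  0.08] 0.0174
[0.10029818 0.10378273 0.1070539 ]
```

View pics/m3.png

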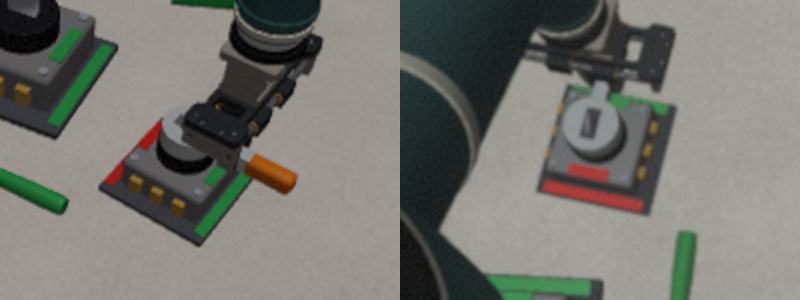

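Threaded freely, with contact at the expected height and the lever top at 0.104 m. Now I'll release, withdraw and check.

```bash
python3 - <<'E'
from h import *
b=-.205; S=np.array([.5357,.2403]); n=S+.0605*np.array([np.cos(b),np.sin(b)])
env.movel([*n,.0816],rate=.04); print(env.sense()["wrist_force"])
effector.release(); s=env.sense();print(s["t"],s["gripper_width"],s["wrist_force"])
env.movel([*n,.20],rate=.12)
env.reach([.35,.55,.25],R(-.36)); s=env.sense();print(s["t"],s["wrist_force"])
for c in("scene","top"):
    p,d=viewer.read_camera(c);cv2.imwrite(f"pics/{c}4.png",p[:,:,::-1]); np.save(f"pics/{c}4d.npy",d)
    W=cloud(c,d);D=np.array([np.cos(b),np.sin(b)]);N=np.array([-D[1],D[0]])
    L=W[...,:2]-S;x=L@D;y=L@N;z=W[...,2]
    for nm,k in(("hub-",(x>-.031)&(x<-.021)&(abs(y)<.015)),("hub+",(x>.021)&(x<.031)&(abs(y)<.015)),("hubL",(abs(x)<.015)&(y>.012)&(y<.029)),("hubR",(abs(x)<.015)&(y<-.012)&(y>-.029)),("neck",(x>.045)&(x<.075)&(abs(y)<.005)),("sleeve",(x>.085)&(x<.13)&(abs(y)<.006))):
        print(c,nm,k.sum(),np.round(np.nanpercentile(z[k],[10,50,90]),4))
    k=(z>.095)&(np.hypot(L[...,0],L[...,1])<.16)&(x>-.05)
    r=fitlever(W[k],[*S,b]);print("fit",r.x,np.degrees(r.x[2]))
a=[cv2.imread("pics/scene4.png")[70:220,300:500],cv2.imread("pics/top4.png")[85:235,130:330]]
cv2.imwrite("pics/m4.png",np.hstack([cv2.resize(x,None,fx=2,fy=2,interpolation=cv2.INTER_CUBIC) for x in a]))
E
```

```text
[-2.0539387  -1.0033237   6.93111904]
14.825 0.09195267584861153 [-0.27679488  0.08826393 -0.2304388 ]
17.4667 [-0.25524676  0.17945621  0.5140494 ]
scene hub- 39 [0.1023 0.1038 0.1051]
scene hub+ 41 [0.1022 0.1037 0.1051]
scene hubL 65 [0.1028 0.1039 0.1052]
scene hubR 76 [0.1021 0.1038 0.1057]
scene neck 91 [0.0108 0.056  0.1046]
scene sleeve 151 [-0.0015  0.1018  0.1043]
fit [ 0.53750026  0.23936467 -0.22340181] -12.799980826287356
top hub- 61 [0.0976 0.1037 0.1062]
top hub+ 50 [0.1026 0.1044 0.1064]
top hubL 88 [0.102  0.1038 0.1063]
top hubR 87 [0.1024 0.1037 0.1059]
top neck 63 [0.0496 0.1032 0.106 ]
top sleeve 161 [-0.0013  0.1019  0.1053]
fit [ 0.53537433  0.2402026  -0.20299397] -11.630697856323112
```

View pics/m4.png

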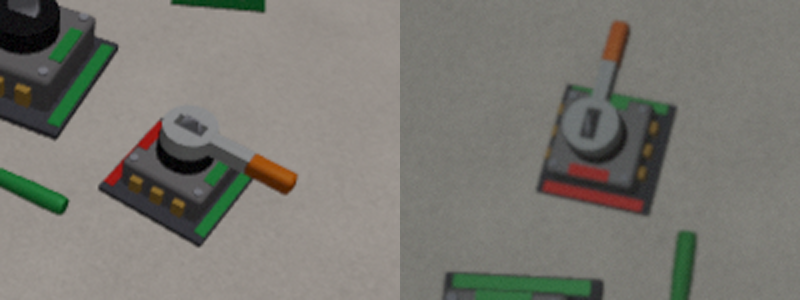

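View pics/scene4.png

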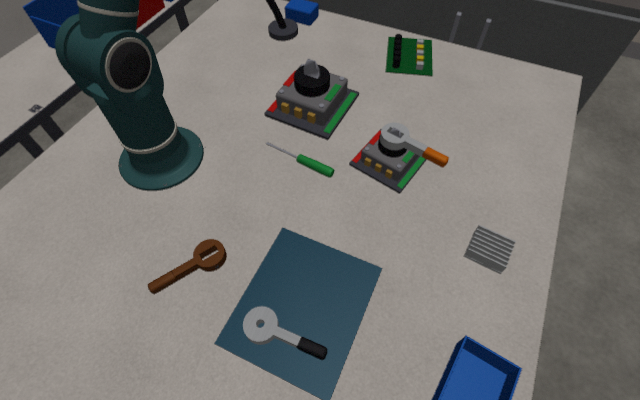

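The lever sits flat on the small switch: hub at scene (395,133) with the shaft through the slot, and handle over green at (437,157). The spare is still at (262,324) and the arm is clear, so I'm handing in.

```bash
python3 - <<'E'
from h import *
print(workorder.finish_job(), env.sense()["t"])
E
```

```text
the job is handed in; nothing more can be done
the job is handed in; nothing more can be done
```

The orange-sleeved slotted lever is fully home on the changeover switch with its handle over the green side, and the gripper has let go. I handed the job in at about 17.5 s of the 38 s allowed. I picked the smaller of the two switches, because its sizes match the description (112 mm body, collar top at 80 mm).

- **Seating:** it threaded on with only about 1 N sideways. Contact came at the expected height, and I pressed down with about 7 N before letting go. Afterwards the hub top measured flat at 0.104 m on all four sides in both cameras, which is the 80 mm collar plus the 24 mm lever.
- **Heading:** the lever's heading is −11.6° by the top camera and −12.8° by the scene camera. I measured the switch axis at about −11.75°.
- **Disagreements:** the two cameras put the lever's position about 2 mm apart, which is within their calibration error. The depth readings over the narrow neck and sleeve were mixed with background, so I relied on the hub readings.
- **Left alone:** the black-sleeved spare and the brown look-alike were still in place in the last picture.

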